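Line up the specimen boxes and hold the sprung scale rod at its mark for the record photo

TASK

Get the sample board ready for its record photograph: nudge the three specimen boxes into a row, one centred and square in each white printed outline (any box in any outline, standing flat). Then take the orange grip, pull the sprung scale rod out of its housing until its red point is level with the green length mark, and finish still holding it there against the spring, keeping it still; leave everything else on the table where it stands.

Things in the scene. Friction and masses are not known exactly. Their poses are not given: they have to be found in the camera images.
- board: grey photo board fixed to the table, 300 (x) x 500 (y) mm, 5 mm thick; origin at the centre of its underside on the table. Its x axis points roughly away from the robot, y roughly to the left. Three white rectangles are printed in a row along its y; behind the row (larger x) the sprung scale rod is fixed on it.
- outline_1 (a point): centre of printed white rectangle 1 of 3 on the board's top face, in line along the board's y, 90 mm apart (1 is the one at the -y end); inside 64 mm (its x) x 48 mm (its y); axes those of the board
- outline_2 (a point): centre of printed white rectangle 2 of 3 on the board's top face, in line along the board's y, 90 mm apart (1 is the one at the -y end); inside 64 mm (its x) x 48 mm (its y); axes those of the board
- outline_3 (a point): centre of printed white rectangle 3 of 3 on the board's top face, in line along the board's y, 90 mm apart (1 is the one at the -y end); inside 64 mm (its x) x 48 mm (its y); axes those of the board
- box_a_center (a point): centre (half-way up) of the closed specimen box with a red lid, 56 mm (its x) x 40 mm (its y) x 28 mm tall, white with coloured lid, 70 g nominal, loose; it stands on the board on the robot's side of the outlines; its two fellows are the same but for the lid
- box_b_center (a point): centre (half-way up) of the closed specimen box with a blue lid, 56 mm (its x) x 40 mm (its y) x 28 mm tall, white with coloured lid, 70 g nominal, loose; it stands on the board on the robot's side of the outlines; its two fellows are the same but for the lid
- box_c_center (a point): centre (half-way up) of the closed specimen box with a yellow lid, 56 mm (its x) x 40 mm (its y) x 28 mm tall, white with coloured lid, 70 g nominal, loose; it stands on the board on the robot's side of the outlines; its two fellows are the same but for the lid
- rod_grip (a point): centre of the orange grip block of the scale rod: 16 mm (x) x 32 mm (y) x 36 mm tall, 55 mm above the board's top; nothing within 80 mm of it in x but a 32 mm wide rail 10 mm high that runs below it. It can be pinched across its x from above. Its outer (-y) end has a 5 mm flange, 26 mm wide. The housing (36 mm across, top 73 mm above the board) begins 19 mm to +y of the grip's inner end when the rod is home. Axes: y along the rod; the rod comes out of the housing towards -y.
- rod_tip (a point): point of the red cone that ends the rod, 68 mm to -y of rod_grip along the rod, same height; same axes
- rod (a joint): how far the telescoping rod is drawn out of its housing, m: 0 fully in (where its inner spring keeps it), end stop at 0.14. An inner spring pulls it back: about 3 N at 0, growing by 60 N/m, so 7 to 10 N at the length mark; let go, it slides back in
- length_mark (a point): the length mark: fin (4 mm thick along y, 12 mm tall) of a green clip fixed on the rail, this point on the rod's line 10 mm below its axis, at the middle of the fin's thickness; axes like the rod's, y along it. The fin reaches from the +x side to 7 mm from the rod's line, its post 22 mm to +x stands 62 mm above the board. It lies 65 to 115 mm beyond the tip of the rod at rest; the rod's point passes beside and just above it without touching.
- vial_pink: bystander: small clear vial with a red cap, 22 mm diameter, 45 mm tall, standing on the board between the row and the housing, near the board's +y edge; origin at the centre of its underside
- vial_amber: bystander: small amber vial with a green cap, 24 mm diameter, 50 mm tall, standing near the board's -x, +y corner; origin at the centre of its underside
- jar: bystander: jar with a blue cap, 60 mm diameter, 75 mm tall, standing to the right of the board; origin at the centre of its underside
- rinse: bystander: blue rinse bottle, 64 mm diameter, 170 mm tall, standing beyond the board; origin at the centre of its underside
- pen: bystander: green pen lying on the table to the right of the board, 150 mm long, 10 mm thick; origin at the centre of its underside (the pen's origin is below its middle; x along it)
- cup: bystander: white plastic cup, 66 mm across, 80 mm tall, to the left of the board; origin at the centre of its underside
Things that resemble listed ones, but are neither listed nor needed, are in the scene too. What is shaped like the part that bears box_c_center but brown, pink or turquoise is not meant.

How it is judged:
By the outcome, as a careful person would: the job done as asked, in the order asked, and still so for the second after the job is handed in, while the arm keeps its last pose, push and grip.
It also fails if it takes over 64 s, if anything falls off the work surface, if the arm or the gripper's body presses on something with over 40 N, if the wrist force passes 120 N, or if a joint passes its speed limit or range.

ROBOT

A 6-joint arm with a two-finger parallel gripper is mounted at the origin on the work surface. World frame = base frame: x ahead of the robot, y to its left, z up, the work surface at z = 0. Lengths are in mm, angles in rad, forces in N, time in s.
With the tool pointing down it reaches from about 325 to 875 mm from the base axis. Payload 4.4 kg.
Tool frame: the origin (TCP) lies on the centre line of the jaws, within the pads' length; the fingertips stand ahead of it and the grasp point (between the pads) lies 6 mm ahead of it (ctrl.tcp_to_tips is the z of the fingertips in the tool frame, in mm); z points along the fingers, y is the line along which they close (so a half turn about z gives the same grasp; the last joint's range is limited). The gripper opens to 85 mm and grips with 20 to 120 N. Pads are 22 mm wide; open, the fingers measure 114 mm over their backs; the gripper's body (76 mm by 85 mm) begins 54 mm behind the grasp point. The pads swing forward as they close: fully open they stand 13 mm farther back than shut.
Start: joints at [0.997, 0.207, 1.542, -0, 1.393, -0.15], TCP at [236.465, 524.129, 256.282] pointing down, gripper open.
Joint ranges: [-2.73, 2.73], [-0.86, 2.22], [0.23, 2.46], [-1.11, 4.25], [0.08, 2.63], [-2.82, 2.82]. Speed limits (rad/s): [2.79, 2.79, 3.14, 3.14, 3.14, 3.14].

INTERFACE

Orientations are given as a 3x3 rotation matrix whose columns are the frame's x, y, z axes.
In Python, from plant import ctrl, sensors, optics gives the robot as it stands. Calls block until the motion is done:
- ctrl.move_ptp(position, orientation): joint-space move of the TCP to a pose.
- ctrl.move_l(position, rot=None, vel=150, threshold=None): straight line of the TCP; rot=None keeps the orientation; vel is the mean speed in mm/s. With threshold (N) it stops when the force on the tool has changed by that much, and returns True; else False.
- ctrl.set_joints(angles): joint-space move.
- ctrl.gripper_to(opening, force=None): finger opening in mm; force is the grip in N (None keeps the last); returns when the fingers have stopped.
- ctrl.hold(seconds).
- ctrl.solve_ik(position, orientation): joint angles nearest the present ones, or None.
- sensors.read_state(): the state.
- optics.grab_frame(name): name is "side" or "top"; returns (picture, depth): 480x640x3 uint8, red, green, blue; 480x640 float32, mm along the optical axis (not along the pixel's ray), 0 where there is no reading.
- optics.camera_params(name): a dict with "mtx" (3x3 intrinsics, pixels), "R" (3x3) and "t" (3): a world point X has camera coordinates R X + t. Camera axes: x right, y down, z forward; pixel columns grow to the right and rows downward; lengths in mm; the calibration is good to about 2 mm. A picture is of the moment at which its call begins. camera_params takes no time and is no camera call.
A pose or a line that the arm cannot do raises ctrl.MotionError and nothing moves.
- ctrl.finish_job(): hands the job in; it is judged then, once.
The state is a dict: "t": time; "q": joint angles; "qvel": joint speeds; "tau": joint torques, N m; "eef_pos": TCP position; "eef_rot": TCP orientation; "force": force on the tool from outside, world axes, zero at the start; "wrist_torque": the same for the moment, N m; "grip_width": finger opening in mm; "grasp_force": force on a finger pad.
Only numpy, scipy, OpenCV 4.12 (cv2) and the standard library are available. Lean on these libraries where they do the work, as an engineer would, in place of code of your own. Each camera call takes 0.05 s, during which the arm holds its last target. There are 200 camera calls.

## Working session

There is one attempt and no reset: what is moved stays moved. The work goes in short steps, each a Python script; the robot and the scene stay as the last script left them, time stands still between calls to the robot, and variables do not carry over. Pictures are saved under pics/ and viewed, at most 10 in all, crops included, and the job is handed in when it is done.

```bash
ls; mkdir -p pics
python3 - <<'E'
from plant import ctrl,sensors,optics
import cv2,numpy as np
for n in("top","side"):
    p,d=optics.grab_frame(n); cv2.imwrite(f"pics/{n}0.png",p[:,:,::-1]); np.savez(f"{n}0.npz",p=p,d=d)
    c=optics.camera_params(n); print(n,c["mtx"].round(1).tolist(),c["R"].round(3).tolist(),c["t"].round(1))
print(sensors.read_state()["t"],ctrl.tcp_to_tips)
E
```

```text
pics
top [[603.7, 0.0, 315.7], [0.0, 603.7, 240.3], [0.0, 0.0, 1.0]] [[-0.001, -1.0, 0.01], [-0.989, -0.0, -0.151], [0.151, -0.01, -0.988]] [  14.6  543.3 1282.7]
side [[517.1, 0.0, 316.9], [0.0, 517.1, 238.8], [0.0, 0.0, 1.0]] [[0.916, -0.401, 0.016], [-0.211, -0.516, -0.83], [0.341, 0.757, -0.557]] [-508.6  196.1 1304.5]
0.1 25.0
```

View pics/top0.png

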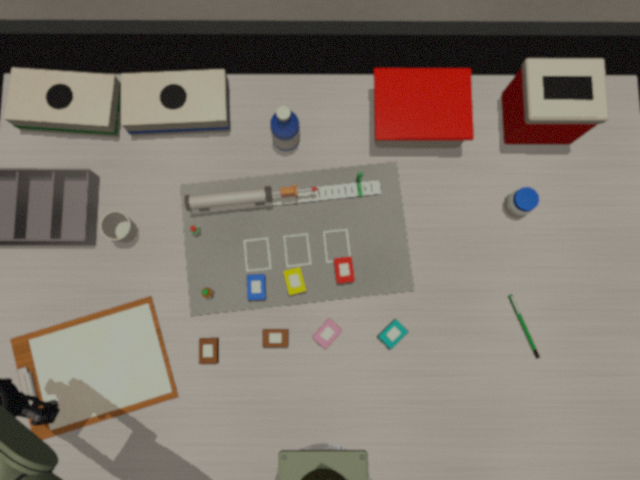

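View pics/side0.png

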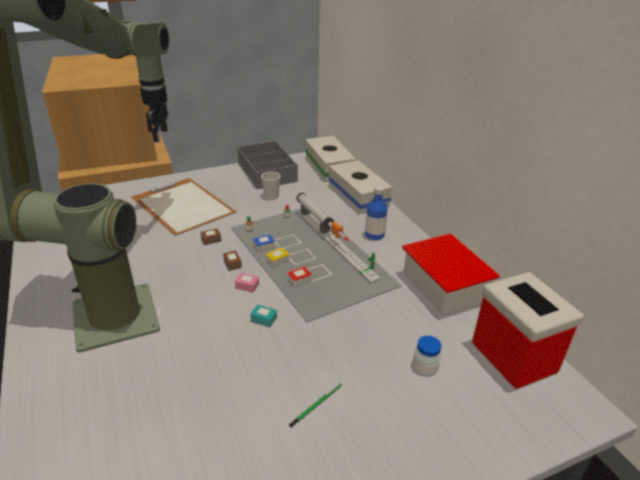

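The top view shows the board at px (180–412, 163–315). The outlines are at (257,254), (297,250) and (337,246). The boxes with listed colours stand on the board: blue (256,287), yellow (294,281), red (344,270). The look-alikes, brown (208,350) and (275,338), pink (326,333) and turquoise (393,334), are off the board, so they're not meant. The grip is at (288,191), the tip at (315,189), and the green clip at about (360,183).

```bash
cat > h.py <<'E'
from plant import ctrl,sensors,optics
import cv2,numpy as np
def ray(n,px,z):
    c=optics.camera_params(n); K,R,t=c["mtx"],c["R"],c["t"]
    px=np.atleast_2d(np.asarray(px,float)); d=np.c_[px,np.ones(len(px))]@np.linalg.inv(K).T@R
    C=-R.T@t; return C+d*((z-C[2])/d[:,2])[:,None]
def tri(p1,p2):
    A=[];
    for n,p in(("top",p1),("side",p2)):
        c=optics.camera_params(n); P=c["mtx"]@np.c_[c["R"],c["t"]]
        A+=[p[0]*P[2]-P[0],p[1]*P[2]-P[1]]
    X=np.linalg.svd(np.array(A)/1e3)[2][3]; return X[:3]/X[3]
def hsv(p,k=4):
    b=cv2.resize(p,None,fx=k,fy=k,interpolation=cv2.INTER_CUBIC); return cv2.cvtColor(b,cv2.COLOR_RGB2HSV)
def rects(p,lo,hi,roi,amin=150,k=4):
    """contours (orig pixels) of HSV range in roi (u0,v0,u1,v1)"""
    u0,v0,u1,v1=roi; m=cv2.inRange(hsv(p[v0:v1,u0:u1],k),np.array(lo),np.array(hi))
    cs=cv2.findContours(m,cv2.RETR_EXTERNAL,cv2.CHAIN_APPROX_NONE)[0]
    return [(c[:,0]+.5)/k-.5+[u0,v0] for c in sorted(cs,key=cv2.contourArea,reverse=True) if cv2.contourArea(c)>amin]
def wrect(P):
    """min-area rect of world pts: centre, (long,short), yaw of long axis"""
    (c,s,a)=cv2.minAreaRect(P[:,:2].astype(np.float32)); a=np.radians(a)
    if s[0]<s[1]: s=s[::-1]; a+=np.pi/2
    return np.array(c),s,(a+np.pi/2)%np.pi-np.pi/2
LID={"a":([0,120,60],[8,255,255]),"b":([100,120,60],[125,255,255]),"c":([22,120,80],[35,255,255])}
ROI=(225,225,375,305)
def boxes(p):
    return {k:wrect(ray("top",rects(p,*LID[k],ROI)[0],33)) for k in LID}
def outl(p):
    r=[wrect(ray("top",c,5)) for c in rects(p,[0,0,150],[180,60,255],(235,220,360,275),2500)]
    return r
E
python3 - <<'E'
from h import *
p=np.load("top0.npz")["p"];s=np.load("side0.npz")["p"]
f=lambda r:(np.round(r[0],1),np.round(r[1],1),round(np.degrees(r[2]),1))
for k,r in boxes(p).items():print(k,*f(r))
for r in outl(p):print("o",*f(r))
print(p[254,240:262].tolist())
for n,q,roi in(("top",p,(270,165,400,205)),("side",s,(320,210,400,290))):
    for nm,lo,hi in(("or",[9,120,80],[18,255,255]),("red",[0,150,80],[6,255,255]),("gr",[50,100,40],[80,255,255])):
        for c in rects(q,lo,hi,roi,60)[:3]: print(n,nm,c.min(0).round(1),c.max(0).round(1),c.mean(0).round(1))
def crop(q,u0,v0,u1,v1,k): return cv2.resize(q[v0:v1,u0:u1,::-1],None,fx=k,fy=k,interpolation=cv2.INTER_CUBIC)
a=crop(p,232,165,392,305,5);a=a[:300] ; 
cv2.imwrite("pics/c1.png",np.vstack([crop(p,232,165,392,215,5),crop(s,310,200,390,270,4)[:,:].copy() if 0 else cv2.copyMakeBorder(crop(s,310,205,400,285,4),0,0,0,440,cv2.BORDER_CONSTANT)]))
E
```

```text
a [479.2 -47. ] [57.2 40.5] 6.5
b [442.  144.5] [54.7 38.3] 3.0
c [455.   61.3] [56.9 40.3] 14.4
o [517.4 145.7] [72.9 57.3] 6.3
o [526.7  56.4] [73.6 56.9] 6.5
[[130, 126, 116], [126, 125, 115], [130, 126, 116], [134, 132, 121], [146, 145, 132], [153, 154, 141], [148, 149, 136], [136, 135, 122], [130, 129, 116], [128, 126, 115], [128, 124, 112], [129, 126, 116], [132, 130, 118], [130, 128, 117], [130, 127, 117], [126, 123, 112], [128, 126, 115], [128, 125, 112], [127, 124, 114], [129, 126, 115], [128, 125, 113], [128, 125, 115]]
top or [280.1 184.6] [296.1 194.9] [289.  190.3]
top gr [356.9 172.4] [361.1 181.4] [359.1 176.8]
top gr [357.6 184.4] [361.1 195.4] [359.3 189.9]
side or [331.4 220.9] [342.1 236.9] [336.3 229.1]
side red [344.6 236.9] [347.1 239.4] [345.8 238.2]
side gr [369.1 252.9] [373.6 268.4] [371.8 260.7]
```

View pics/c1.png

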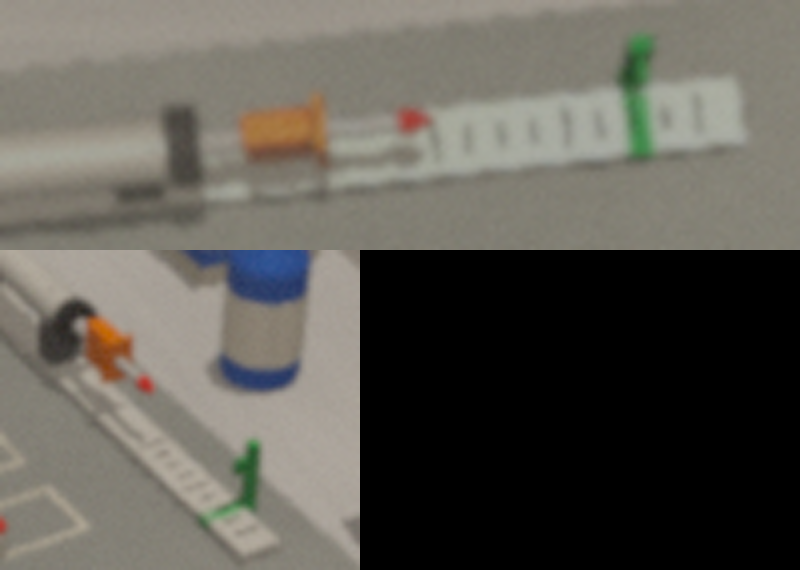

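The crop confirms the orange grip with its flange at the -y end and the red point ending at about px (318,189). The green fin is beside the rod line at about (358,181), and the green foot stripe on the rail is at (359,190). I'll place the red box first and use it to check the arm-to-camera offset.

```bash
cat >> h.py <<'E'
def rot(th):
    c,s=np.cos(th),np.sin(th); return np.array([[-s,c,0],[c,s,0],[0,0,-1.]])
def R6(th,pos):
    """rotation with tool y along th or th+pi, whichever needs the smaller joint-6 travel"""
    q0=np.array(sensors.read_state()["q"]); best=None
    for a in(th,th+np.pi):
        q=ctrl.solve_ik(np.array(pos,float),rot(a))
        if q is not None:
            s=np.abs(np.array(q)-q0).max()
            if best is None or s<best[0]: best=(s,rot(a))
    return best[1]
def place(c,yaw,g,gyaw):
    up=np.array([c[0],c[1],90.]); R=R6(yaw,up); ctrl.gripper_to(85,20); ctrl.move_ptp(up,R)
    ctrl.move_l([*c,30],vel=100); ctrl.gripper_to(40,20); w1=sensors.read_state()["grip_width"]
    ctrl.move_l([*c,34],vel=60); ctrl.move_l([*g,34],R6(gyaw,[*g,34]),vel=70); ctrl.move_l([*g,30.3],vel=40)
    ctrl.gripper_to(72); ctrl.move_l([*g,75],vel=150)
    squeeze(g,gyaw); return w1
def squeeze(g,gyaw):
    up=[g[0],g[1],75]; ctrl.move_ptp(up,R6(gyaw+np.pi/2,up)); ctrl.gripper_to(62)
    ctrl.move_l([*g,32],vel=100); ctrl.gripper_to(30,20); w=sensors.read_state()["grip_width"]
    ctrl.gripper_to(58); ctrl.move_l([*g,75],vel=150); print("squeeze w",w)
def look(n="top"):
    st=sensors.read_state(); q=np.array(st["q"]); q[0]+=0.9; ctrl.set_joints(q); return optics.grab_frame(n)[0]
E
python3 - <<'E'
from h import *
print(place([479.2,-47.],np.radians(6.5),[536,-33],np.radians(6.2)),sensors.read_state()["t"])
p=look(); cv2.imwrite("pics/t1.png",p[:,:,::-1]); np.save("t1.npy",p)
f=lambda r:(np.round(r[0],1),np.round(r[1],1),round(np.degrees(r[2]),1))
for k,r in boxes(p).items():print(k,*f(r))
for r in outl(p):print("o",*f(r))
print(sensors.read_state()["t"],sensors.read_state()["force"])
cv2.imwrite("pics/c2.png",cv2.resize(p[150:310,220:420,::-1],None,fx=4,fy=4)[:600])
E
```

```text
squeeze w 39.76812468463657
55.51732437879607 9.3
a [533.7 -32.9] [56.4 39.5] 6.1
b [441.9 144.5] [54.7 38.3] 3.0
c [454.9  61.2] [57.  40.3] 14.3
o [517.4 145.7] [74.3 58.5] 6.1
o [526.5  56.5] [75.9 58.2] 6.7
o [537.5 -32.9] [74.3 58.6] 6.5
11.0583 [-0.33696081 -0.43640314  0.18458948]
```

View pics/c2.png

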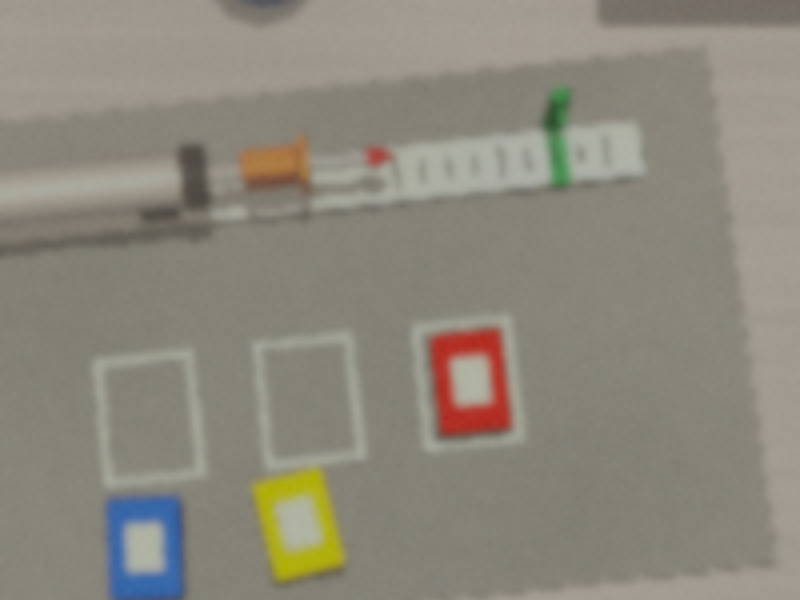

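Red box stands in outline 1, about 3 mm short in x. So arm = camera + (2.0, -0.1). The outlines give yaw 6.4°. I'll place yellow and blue with that correction, then re-centre red.

Run:
```python
from h import *
Y=np.radians(6.4); O=np.array([2.,-.1])
o2=np.array([527.1,56.4])+O; v=90*np.array([-np.sin(Y),np.cos(Y)]); T=[o2-v,o2,o2+v]
print(place(np.array([442.2,144.5])+O,np.radians(3),T[2],Y))
print(place(np.array([455.2,61.2])+O,np.radians(14.4),T[1],Y))
print(place([536,-33],Y,T[0],Y),sensors.read_state()["t"])
p=look(); np.save("t2.npy",p)
f=lambda r:(np.round(r[0],1),np.round(r[1],1),round(np.degrees(r[2]),1))
for k,r in boxes(p).items():print(k,*f(r))
for r in outl(p):print("o",*f(r))
print(sensors.read_state()["t"])
cv2.imwrite("pics/c3.png",cv2.resize(p[150:310,170:370,::-1],None,fx=4,fy=4)[:600])
```

```text
squeeze w 39.34193210903191
55.38341525543619
squeeze w 39.74295841600922
55.534142290023084
squeeze w 39.75534246187133
55.87277180703714 36.6167
a [536.9 -33. ] [56.5 39.5] 6.5
b [516.4 144.5] [53.8 38.2] 5.8
c [526.1  55.6] [56.6 39.4] 6.2
o [517.3 145.9] [74.2 59. ] 6.5
o [527.3  56.7] [73.9 58.4] 7.3
o [537.6 -33. ] [74.4 58.3] 6.4
38.3833
```

View pics/c3.png

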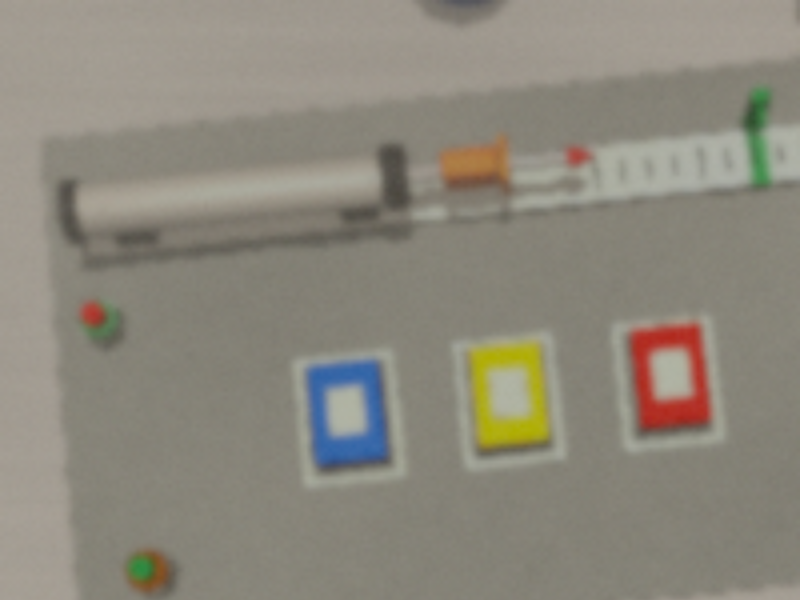

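All three boxes are centred within about 1.2 mm and square in their outlines; the vials are untouched. Next: rod points by ray and triangulation.

Run:
```python
from h import *
p=np.load("t2.npy"); s=np.load("side0.npz")["p"]
Y=np.radians(6.4); X=np.array([np.cos(Y),np.sin(Y)]); V=np.array([np.sin(Y),-np.cos(Y)]); o=np.array([527.1,56.4])
g=lambda P:(P[:2]-o)@np.c_[X,V]
T=tri([318,189.2],[347.1,239.6]); print("tip tri",T.round(1),g(T).round(1))
c=rects(p,[0,110,80],[8,255,255],(305,180,330,200),40)[0]; i=c[:,0].argmax(); print(c[i],"tip z60",g(ray("top",[c[:,0].max()-.3,c[c[:,0]>c[:,0].max()-.6][:,1].mean()],60)[0]).round(1), "red centroid",c.mean(0))
c=rects(p,[9,110,80],[18,255,255],(270,175,305,205),60)[0]; W=np.array([g(q) for q in ray("top",c,78)]); print("grip@78 x",W[:,0].min(),W[:,0].max(),"s",W[:,1].min(),W[:,1].max())
for c,z in zip(rects(p,[45,80,30],[85,255,255],(345,165,375,202),60),(50,15)):
    W=np.array([g(q) for q in ray("top",c,z)]); print("green z",z,W.min(0).round(1),W.max(0).round(1),c.min(0),c.max(0))
    for v in range(int(c[:,1].min()),int(c[:,1].max())+1): 
        k=c[abs(c[:,1]-v)<.5][:,0]; print(v,k.min(),k.max(),end=" | ")
def crop(q,u0,v0,u1,v1,k): return cv2.resize(q[v0:v1,u0:u1,::-1],None,fx=k,fy=k,interpolation=cv2.INTER_CUBIC)
cv2.imwrite("pics/c4.png",np.hstack([crop(p,335,165,375,205,10),crop(s,340,230,380,270,10)]))
```

```text
tip tri [653.3   9.2  61.6] [120.2  60.9]
[316.375 188.625] tip z60 [122.1  56.9] red centroid [313.74479167 188.484375  ]
grip@78 x 108.334803163216 132.88002135767212 s -21.64934393044621 13.671312337207054
green z 50 [ 97.5 147.9] [151.4 161.7] [356.375 172.125] [361.625 195.875]
172 358.375 361.125 | 173 357.875 361.625 | 174 357.375 361.625 | 175 357.375 361.375 | 176 357.375 360.875 | 177 357.625 360.625 | 178 357.125 360.875 | 179 356.375 360.625 | 180 356.375 360.625 | 181 356.375 360.125 | 182 356.875 358.875 | 183 357.125 358.875 | 184 357.125 359.875 | 185 357.125 360.375 | 186 357.375 360.375 | 187 357.875 360.625 | 188 357.875 360.625 | 189 358.125 360.875 | 190 358.125 360.875 | 191 358.125 361.125 | 192 358.125 361.125 | 193 358.125 361.375 | 194 358.125 361.625 | 195 358.375 361.625 |
```

View pics/c4.png

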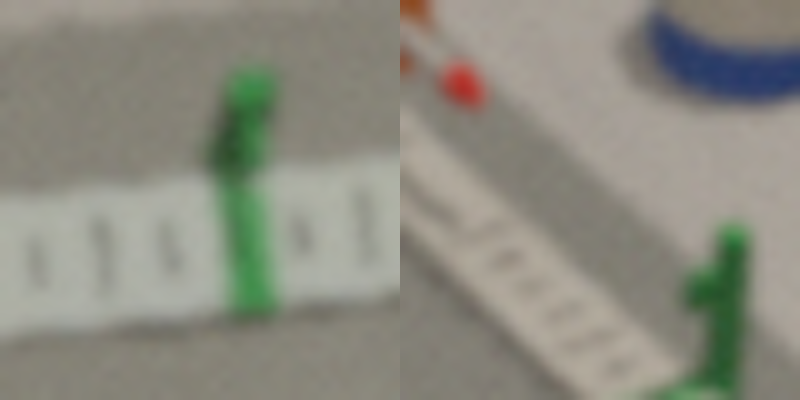

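The clip's post and fin show at top px (357–361, 172–182), with the fin's near end at side px (369.5,259); the red point is at top (318,189) and side (348.5,240). The rod line lies about 121 mm behind the row line. I'll grip it and pull most of the way, then compare tip and fin directly in both pictures.

```bash
cat >> h.py <<'E'
Y=np.radians(6.4); BX=np.array([np.cos(Y),np.sin(Y)]); BV=np.array([np.sin(Y),-np.cos(Y)]); BO=np.array([527.1,56.4]); OFF=np.array([2.,-.1])
def proj(n,x,s,z):
    c=optics.camera_params(n); q=c["mtx"]@(c["R"]@np.r_[BO+x*BX+s*BV,z]+c["t"]); return q[:2]/q[2]
def loc(P): return (np.asarray(P)[:2]-BO)@np.c_[BX,BV]
E
python3 - <<'E'
from h import *
for s in(58,61,64): print("tip",s,proj("top",121.3,s,60).round(1),proj("side",121.3,s,60).round(1))
for s in(148,152,156): print("fin",s,proj("top",128.3,s,56).round(1),proj("side",128.3,s,50).round(1),"stripe",proj("top",110,s,16).round(1),"post top",proj("top",143.3,s,67).round(1),proj("side",143.3,s,67).round(1))
G=BO+121.3*BX-7*BV+OFF; up=[*G,130]
ctrl.move_ptp(up,R6(Y,up)); ctrl.gripper_to(50,20); ctrl.move_l([*G,65],vel=130,threshold=15)
ctrl.gripper_to(5,30); a=sensors.read_state(); print(a["t"],a["eef_pos"],a["grip_width"],a["force"].round(1))
E
```

```text
tip 58 [316.6 188.9] [346.8 239.5]
tip 61 [318.  188.8] [347.3 240. ]
tip 64 [319.4 188.6] [347.9 240.5]
fin 148 [356.9 181.9] [366.1 257.5] stripe [356.5 194.1] post top [356.4 174. ] [370.9 251.1]
fin 152 [358.7 181.7] [366.9 258.3] stripe [358.2 193.9] post top [358.2 173.8] [371.8 251.8]
fin 156 [360.5 181.5] [367.7 259. ] stripe [360.  193.7] post top [360.  173.6] [372.6 252.5]
41.2833 [649.71463196  76.76613683  66.47137346] 15.704048145815431 [-0.5  0.3  4.7]
```

Run:
```python
from h import *
a=sensors.read_state(); P=np.array(a["eef_pos"]); P0=P.copy(); np.save("P0.npy",P0)
ctrl.gripper_to(5,60); P[:2]+=90*BV; ctrl.move_l(P,vel=70)
a=sensors.read_state(); print(a["t"],a["eef_pos"],a["grip_width"],a["force"].round(1),"along",(a["force"][:2]@BV).round(1))
p=optics.grab_frame("top")[0]; s=optics.grab_frame("side")[0]; np.savez("t3.npz",p=p,s=s)
def crop(q,u0,v0,u1,v1,k): return cv2.resize(q[v0:v1,u0:u1,::-1],None,fx=k,fy=k,interpolation=cv2.INTER_CUBIC)
cv2.imwrite("pics/c5.png",np.hstack([crop(p,335,165,375,205,10),crop(s,345,235,385,275,10)]))
```

```text
42.9333 [659.39439299  -9.77660568  66.52723916] 14.86959738578209 [-2.   7.9  2.9] along -8.0
```

View pics/c5.png

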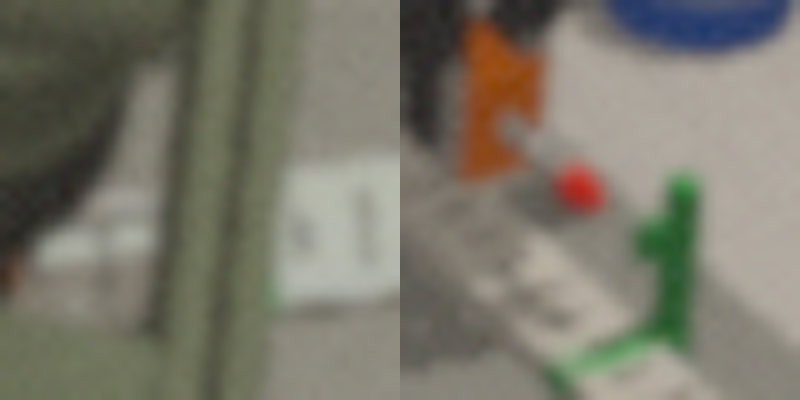

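The arm hides the tip and fin from above. The side view shows the red point at (365.3,255.5), still short of the fin at (368–371, 257–261). I'll get the remaining distance from masks.

Run:
```python
from h import *
z=np.load("t3.npz"); s=z["s"]; s0=np.load("side0.npz")["p"]; p=np.load("t2.npy")
def cen(q,lo,hi,roi,n=0):
    c=rects(q,lo,hi,roi,20,8)[n]; m=cv2.moments(c.astype(np.float32)[:,None]); return np.array([m["m10"],m["m01"]])/m["m00"],c
RED=([0,130,80],[7,255,255])
r0,_=cen(s0,*RED,(340,230,354,246)); r1,_=cen(s,*RED,(355,245,372,262)); print("red side",r0.round(2),r1.round(2))
t0,_=cen(p,*RED,(305,180,325,200)); print("red top",t0.round(2), loc(ray("top",t0,60)[0]).round(2))
# red blob centroid as point on the rod line: fit s in side view (least squares over s)
S=np.arange(30,180,.25)
for nm,r in(("rest",r0),("now",r1)):
    D=np.array([proj("side",121.3,x,60)-r for x in S]); i=np.linalg.norm(D,axis=1).argmin(); print(nm,S[i],D[i].round(2))
# green fin and post
_,c=cen(s,[45,80,30],[85,255,255],(360,245,385,275)); 
for v in np.arange(251,271,1.): 
    k=c[abs(c[:,1]-v)<.3][:,0]; print(v,k.min().round(2),k.max().round(2),end=" | ")
print()
for sm in(152,155,158):
    print(sm,"fin corners",[proj("side",121.3+x,sm+d,zz).round(1).tolist() for x,d,zz in((7,-2,56),(7,2,56),(7,-2,44),(7,2,44))],"post top",proj("side",143.3,sm,67).round(1))
```

```text
red side [345.84 238.17] [362.48 253.49]
red top [313.76 188.47] [123.    51.86]
rest 51.75 [-0.25  0.27]
now 138.5 [-0.14  0.1 ]Traceback (most recent call last):
  File "<stdin>", line 15, in <module>
    return umr_minimum(a, axis, None, out, keepdims, initial, where)
ValueError: zero-size array to reduction operation minimum which has no identity
```

Run:
```python
from h import *
z=np.load("t3.npz"); s=z["s"]; p=np.load("t2.npy"); p0=np.load("top0.npz")["p"]; s0=np.load("side0.npz")["p"]
for nm,q in(("s now",s),("s rest",s0)):
    cs=[c for c in rects(q,[45,70,30],[90,255,255],(362,248,385,272),20,8)]; 
    for c in cs[:2]:
        print(nm,end=": ")
        for v in np.arange(250,271,1.):
            k=c[abs(c[:,1]-v)<.3][:,0]
            if len(k): print(v,k.min().round(1),k.max().round(1),end=" | ")
        print()
for sm in(152,155,158):
    print(sm,"fin corners",[proj("side",121.3+x,sm+d,zz).round(1).tolist() for x,d,zz in((7,-2,56),(7,2,56),(7,-2,44),(7,2,44))],"post top",proj("side",143.3,sm,67).round(1),"post base",proj("side",143.3,sm,15).round(1))
    print("  top: post",proj("top",143.3,sm,67).round(1),proj("top",143.3,sm,15).round(1),"fin",[proj("top",121.3+x,sm+d,zz).round(1).tolist() for x,d,zz in((7,-2,56),(7,2,56),(7,-2,44),(7,2,44))],"stripe",proj("top",108,sm,15).round(1))
# grip/red profile along the rod in the top view (saturation), in s
g=hsv(p,1)
for u in range(276,322): print(u,loc(ray("top",[u,189.5],60)[0])[1].round(1),p[187:192,u].mean(0).round(0).astype(int).tolist(),end="; ")
```

```text
s now: 252.0 372.7 373.2 | 253.0 371.8 374.1 | 254.0 371.7 374.1 | 255.0 371.6 374.1 | 256.0 370.4 373.8 | 257.0 369.1 373.8 | 258.0 368.3 373.9 | 259.0 368.2 373.7 | 260.0 368.6 373.7 | 261.0 370.1 373.7 | 262.0 370.6 373.6 | 263.0 370.6 373.6 | 264.0 370.7 373.4 | 265.0 370.3 373.3 | 266.0 370.1 373.3 | 267.0 368.9 373.2 | 268.0 367.6 373.3 | 269.0 365.3 373.1 | 270.0 364.2 367.7 | 
s rest: 252.0 372.4 373.1 | 253.0 371.7 374.1 | 254.0 371.7 374.1 | 255.0 371.4 373.9 | 256.0 370.7 373.9 | 257.0 368.9 373.8 | 258.0 368.3 373.8 | 259.0 368.3 373.7 | 260.0 368.4 373.7 | 261.0 370.3 373.7 | 262.0 370.6 373.8 | 263.0 370.6 373.7 | 264.0 370.7 373.3 | 265.0 370.4 373.6 | 266.0 369.8 373.4 | 267.0 368.9 373.2 | 268.0 367.7 373.2 | 269.0 365.3 372.9 | 270.0 363.8 367.8 | 
152 fin corners [[366.6, 256.2], [367.5, 256.9], [366.3, 259.6], [367.2, 260.4]] post top [371.8 251.8] post base [370.4 266.7]
  top: post [358.2 173.8] [356.4 179.7] fin [[357.8, 181.8], [359.6, 181.6], [357.3, 183.1], [359.1, 182.9]] stripe [358.3 194.8]
155 fin corners [[367.3, 256.7], [368.1, 257.5], [367.0, 260.2], 
[... 929 characters left out ...]
, 65]; 295 10.8 [161, 116, 67]; 296 13.0 [163, 127, 89]; 297 15.1 [154, 135, 115]; 298 17.3 [149, 141, 130]; 299 19.5 [146, 142, 133]; 300 21.7 [147, 144, 134]; 301 23.8 [145, 142, 133]; 302 26.0 [146, 144, 134]; 303 28.2 [147, 143, 134]; 304 30.4 [147, 143, 134]; 305 32.5 [147, 144, 133]; 306 34.7 [148, 144, 134]; 307 36.9 [151, 147, 137]; 308 39.1 [150, 147, 137]; 309 41.2 [149, 144, 136]; 310 43.4 [151, 141, 131]; 311 45.6 [154, 124, 115]; 312 47.8 [158, 101, 92]; 313 49.9 [160, 88, 78]; 314 52.1 [159, 87, 77]; 315 54.3 [159, 100, 91]; 316 56.5 [159, 117, 107]; 317 58.6 [155, 130, 120]; 318 60.8 [152, 142, 130]; 319 63.0 [160, 159, 146]; 320 65.2 [168, 169, 156]; 321 67.4 [171, 173, 160];
```

Top and side agree: the red blob's centroid was at s = 51.8 at rest and 138.5 now, so the rod is drawn 86.8–87.1 mm. From the cone profile and the grip, the tip was at s ≈ 62 at rest. The mark, from post and stripe, is at s ≈ 155.2. The pull needed is about 93.2 mm, which agrees with the 65–115 mm given.

Run:
```python
from h import *
P0=np.load("P0.npy"); tgt=93.2
st=sensors.read_state; d=lambda:(np.array(st()["eef_pos"])-P0)[:2]@BV
print("before",d()); cmd=P0.copy(); e=tgt+2.9
cmd[:2]=P0[:2]+e*BV; ctrl.move_l(cmd,vel=25); ctrl.hold(.5); print(d())
if abs(d()-tgt)>.3:
    e+=tgt-d(); cmd[:2]=P0[:2]+e*BV; ctrl.move_l(cmd,vel=20); ctrl.hold(.5)
a=st(); print(d(),a["t"],a["grip_width"],a["force"].round(1),np.abs(a["qvel"]).max())
s=optics.grab_frame("side")[0]; np.save("s4.npy",s)
c=rects(s,[0,130,80],[7,255,255],(355,245,376,266),20,8)[0]; m=cv2.moments(c.astype(np.float32)[:,None]); r=np.array([m["m10"],m["m01"]])/m["m00"]
S=np.arange(120,170,.25); D=np.array([proj("side",121.3,x,60)-r for x in S]); i=np.linalg.norm(D,axis=1).argmin(); print("pull by camera",S[i]-51.75,D[i].round(2))
cv2.imwrite("pics/c6.png",cv2.resize(s[225:275,335:395,::-1],None,fx=12,fy=12,interpolation=cv2.INTER_CUBIC))
```

```text
before 87.03299441900118
92.93811958427182
92.93811958427182 43.925 15.357480838471703 [-1.2  8.7  2.9] 0.001412734242530504
pull by camera 92.25 [-0.13  0.1 ]
```

View pics/c6.png

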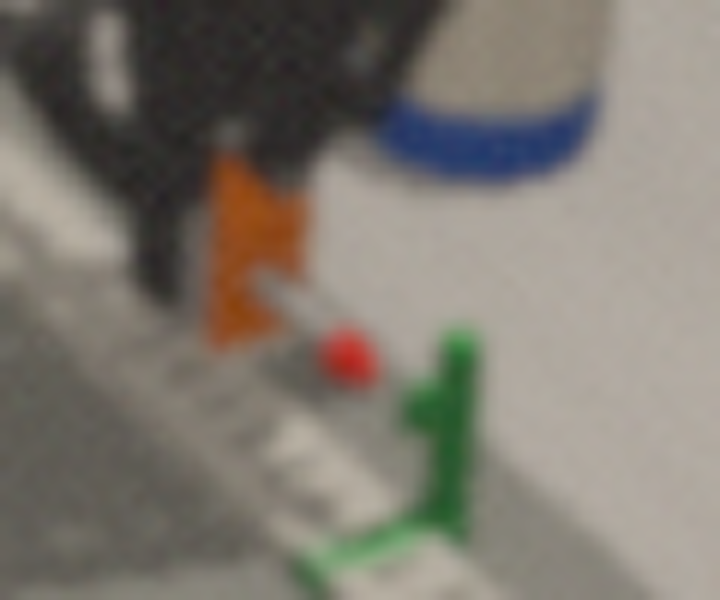

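The tip is beside the fin, drawn 92.9 mm by the arm and 92.3 mm by the camera. I'll add 0.5 mm, let it settle and hand in.

Run:
```python
from h import *
P0=np.load("P0.npy"); cmd=P0.copy(); cmd[:2]+=(93.2+2.9+.5)*BV
ctrl.move_l(cmd,vel=10); ctrl.hold(1)
a=sensors.read_state(); print((np.array(a["eef_pos"])-P0)[:2]@BV,a["t"],a["grip_width"],a["force"].round(1))
print(ctrl.finish_job())
```

```text
93.33166387097914 45.225 15.171472300034894 [-1.9  8.2  2.2]
the job is handed in; nothing more can be done
None
```

I handed the job in at 45.2 s: the three boxes measured within about 1.5 mm of centre in their outlines and square, and the arm is holding the rod still, drawn about 93 mm. The red point should be level with the green mark to roughly 1 mm; that comes from side-view measurements because the arm hid it from above.

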